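Press a seal stone in the stamping jig

ROBOT

A 6-joint arm with a two-finger parallel gripper is mounted at the origin on the work surface. World frame = base frame: x ahead of the robot, y to its left, z up, the work surface at z = 0. Lengths are in m, angles in rad, forces in N, time in s.
With the tool pointing down it reaches from about 0.425 to 0.95 m from the base axis. Payload 3.5 kg.
Tool frame: the origin (TCP) lies on the centre line of the jaws, within the pads' length; the fingertips stand 14 mm ahead of it and the grasp point (between the pads) lies 5 mm behind it (ctrl.tip_reach is the distance from the TCP to the fingertips, in m); z points along the fingers, y is the line along which they close (so a half turn about z gives the same grasp; the last joint's range is limited). The gripper opens to 85 mm and grips with 20 to 120 N. Pads are 22 mm wide; open, the fingers measure 114 mm over their backs; the gripper's body (76 mm by 85 mm) begins 54 mm behind the grasp point. The pads swing forward as they close: fully open they stand 13 mm farther back than shut.
Start: joints at [-1.375, 0.286, 1.577, -0, 1.279, -0.15], TCP at [0.229, -0.635, 0.245] pointing down, gripper open.
Joint ranges: [-2.77, 2.77], [-0.9, 2.22], [0.21, 2.48], [-1.53, 4.67], [0.24, 2.81], [-2.84, 2.84]. Speed limits (rad/s): [2.79, 2.79, 3.14, 3.14, 3.14, 3.14].

INTERFACE

Orientations are given as a unit quaternion [x, y, z, w].
In Python, from plant import get_state, imaging, workorder, ctrl gives the robot as it stands. The module is installed in compiled form; this text tells all that it offers.
- The arm moves only by the shell command python3 -m jog 'ROWS' [FORCE]. ROWS is JSON, a list of rows, each a list of 7 numbers: the closure, from 0 (fully open) to 1 (shut), then the shift along the tool's x, y, z in mm, then the turn, a rotation vector about the tool's x, y, z in rad. In form: [[gripper, tx, ty, tz, ax, ay, az], ...]. A call has 1 to 12 rows; each row is the pose to reach, as a shift and turn from the pose commanded when the call began, along the tool's axes at that moment; what a row does not reach only later rows make up. A row lasts 1/10 s, in which the tool goes at most 50 mm and 8.59 degrees, less where a joint would pass 70% of its speed; a pose out of reach is approached as far as the arm can. A call with a gripper value outside its range is refused whole. The fingers move at their own pace and stop on an object; FORCE is the grip in N (left out, the last holds). Time passes only in rows, so rows that repeat a pose let the fingers close. It gives the time, the measured TCP pose, the force, the opening and the grip force at its end, in the units of the state.
- get_state(): the state, without advancing time (a new reading comes with each control period).
- imaging.read_camera(name): name is "side" or "top" or "wrist"; returns a dict with "image" (384x512x3 uint8, blue, green, red), "fx", "fy", "cx", "cy" (pixels), "R" (3x3) and "t" (3): a world point X has camera coordinates R X + t; the wrist camera has in their place "tool_from_camera" (4x4, takes a point from camera to tool coordinates, whose origin is the TCP and whose axes are the flange's). Camera axes: x right, y down, z forward; pixel columns grow to the right and rows downward; lengths in m; the calibration is good to about 2 mm. A picture is of the moment at which its call begins: read the wrist's pose just before it. There is no depth.
- workorder.sign_off(): hands the job in; it is judged then, once.
The state is a dict: "time": time; "qpos": joint angles; "dq": joint speeds; "joint_efforts": joint torques, N m; "eef_pos": TCP position; "tcp_rot": TCP orientation; "contact_force": force on the tool from outside, world axes, zero at the start; "wrist_torque": the same for the moment, N m; "opening": opening from 0.0 (shut) to 1.0 (fully open); "finger_force": force on a finger pad.
Only numpy, scipy, OpenCV 4.12 (cv2) and the standard library are available. Lean on these libraries where they do the work, as an engineer would, in place of code of your own. Each camera call takes 0.05 s, during which the arm holds its last target. There are 200 camera calls.

TASK

Stand the tall square seal stone, foot down, in the square well of the spring stamping jig, and press it straight down through the soft first stop until it is fully home on the firm second stop; keep it there for about a second, never pushing harder than about 25 N. Then let it rise again and leave it standing free in the well, with the other things on the table left where they are.

Things in the scene. Friction and masses are not known exactly. Their poses are not given: they have to be found in the camera images.
- seal: The only tall square loose stone, beige, about 0.10 to 0.18 kg, standing on its foot: column 26 x 26 mm, 82 mm high, then a narrower flat step 19 x 19 mm, 8 mm high: 90 mm in all. Origin: centre of its foot (underside); z up the stone, x and y square to its sides. It may go in the well in any of its four quarter turns.
- seal_top (a point): Centre of the seal stone's flat top, 90 mm above its foot. With the stone at rest in the well its top is 136 mm above the table, its foot 46 mm.
- jig: Stamping jig, fixed: dark wooden block 90 x 90 mm, top 60 mm above the table, on a steel plate 140 x 110 x 8 mm. In its top a square well 29 x 29 mm, its top 7 mm a steep funnel, 39 mm wide at the mouth; sides parallel to the jig's x and y. Origin: centre of its underside; z up. In the well a sprung lifter carries the stone; under it lies a sprung pad. More than 22 N between stone and pad spoils the stone.
- well_mouth (a point): Centre of the well's mouth, level with the block's top, 60 mm above the table, 14 mm above the lifter at rest.
- lifter (a joint): How far the lifter, two aluminium ledges at the well's sides, is pressed down, m: 0 is up (at rest, also with the stone on it), at most 0.030. Soft spring: 4 N at the start, then 0.08 N per mm. After 4 to 24 mm (set inside the jig, differs each time) the stone's foot meets the pad: the first stop.
- pad (a joint): How far the pad is pressed in by the stone's foot, m: 0 until the stone meets it (a step of about 2 N), then 1 N per mm more, to the hard second stop at 0.004. That takes about 9 to 11 N of push on the stone in all; beyond it the force climbs steeply.
- round_stone: Round seal stone, 30 mm across, 70 mm high; leave alone. Origin: centre of its underside.
- broad_stone: Broad low square stone, 40 x 40 x 46 mm; leave alone. Origin: centre of its underside.
- knife: Carving knife lying on the table between stones and jig, 150 mm long, 11 mm thick, along its x, origin near its middle on the table; leave alone.
- paste_dish: Lidded white ceramic paste dish, 76 mm across, 43 mm high; leave alone. Origin: centre of its underside.
- seal_vice: Wooden seal vice, 130 x 75 x 48 mm; leave alone. Origin: centre of its underside.
- brush: Brush lying on the table beyond the stones; leave alone.
- oil_bottle: Small glass bottle, 56 mm across, 150 mm high; leave alone. Origin: centre of its underside.
- phone: Black phone, 155 x 75 x 9 mm; leave alone. Origin: centre of its underside.
- stone_box: Dark wooden box, 110 x 160 x 55 mm; leave alone. Origin: centre of its underside.
Mind the look-alikes: they are no part of the job. Leave any green look-alike of the seal alone. Leave any green look-alike of the jig alone.

How it is judged:
On the way, in this order (a step that is already met when the one before it is completed fails the run):
1. the seal stone stands upright in the well, foot at least 10 mm below its mouth (horizontal distance between seal and well_mouth below 0.004 m and angle between seal's own z axis and vertical below 0.09 rad and z of seal in the frame of well_mouth below -0.01 m), for 0.1 s.
2. the stone is held pressed on the second stop (pad in by 3 mm or more of 4) for half a second (horizontal distance between seal and well_mouth below 0.004 m and angle between seal's own z axis and vertical below 0.09 rad and value of joint pad above 0.003 m), for 0.5 s.
At the end, for the whole second after the job is handed in: The seal stone stands free and still in the well, upright within 0.09 rad and within 4 mm of its centre, risen on the lifter (lifter within 3 mm of its top, foot 42.5 to 49 mm above the table), the pad back out, and nothing touching the stone but the jig (horizontal distance between seal and well_mouth below 0.004 m and angle between seal's own z axis and vertical below 0.09 rad and z of seal in the frame of jig between 0.0425 and 0.049 m and value of joint lifter below 0.003 m and value of joint pad below 0.0008 m and linear speed of seal below 0.02 m/s and contact force between the fingers and seal below 0.05 N).
It fails at once if more than 22 N between the seal stone and the pad under it (contact force between seal and pad above 22 N).
It fails at once if another thing on the table is moved by more than 30 mm (distance of any of round_stone, broad_stone, knife, paste_dish, seal_vice, brush, oil_bottle, phone, stone_box from where it was at the start of the episode above 0.03 m).
It also fails if it takes over 58 s, if anything falls off the work surface, if the arm or the gripper's body presses on something with over 40 N, if the wrist force passes 120 N, or if a joint passes its speed limit or range.

## Working session

There is one attempt and no reset: what is moved stays moved. The work goes in short steps, Python scripts to look and compute and a shell command to move; the robot and the scene stay as the last step left them, time stands still between calls to the robot, and variables do not carry over. Pictures are saved under pics/ and viewed, at most 10 in all, crops included, and the job is handed in when it is done.

```bash
mkdir -p pics
cat > h.py <<'E'
import numpy as np, cv2
from scipy.spatial.transform import Rotation as Rot
from plant import get_state, imaging, workorder, ctrl
def cam(n):
    s=get_state(); c=imaging.read_camera(n); c['K']=np.array([[c['fx'],0,c['cx']],[0,c['fy'],c['cy']],[0,0,1.]])
    if n=='wrist':
        T=np.eye(4);T[:3,:3]=Rot.from_quat(s['tcp_rot']).as_matrix();T[:3,3]=s['eef_pos']
        W=np.linalg.inv(T@np.array(c['tool_from_camera'])); c['R']=W[:3,:3];c['t']=W[:3,3]
    c['R']=np.array(c['R']);c['t']=np.array(c['t']);return c
def ray(c,p):
    o=-c['R'].T@c['t'];d=c['R'].T@np.linalg.inv(c['K'])@np.array([p[0],p[1],1.]);return o,d/np.linalg.norm(d)
def plane(c,p,z):
    o,d=ray(c,p);return o+d*(z-o[2])/d[2]
def tri(c1,p1,c2,p2):
    o1,d1=ray(c1,p1);o2,d2=ray(c2,p2);A=np.c_[d1,-d2];k=np.linalg.lstsq(A,o2-o1,rcond=None)[0]
    a=o1+k[0]*d1;b=o2+k[1]*d2;return (a+b)/2,np.linalg.norm(a-b)
def proj(c,X):
    x=c['K']@(c['R']@np.array(X)+c['t']);return x[:2]/x[2]
E
python3 - <<'E'
from h import *
a=[cam(n) for n in('top','side','wrist')]
for n,c in zip(('top','side','wrist'),a): cv2.imwrite(f'pics/{n}0.png',c['image']);print(n,c['fx'],(-c['R'].T@c['t']).round(3))
np.save('cams0.npy',np.array(a,dtype=object),allow_pickle=True)
s=get_state();print(s['time'],s['eef_pos'],s['tcp_rot'],ctrl.tip_reach)
E
```

```text
top 352.5167264465173 [0.463 0.022 1.101]
side 474.5839239606413 [ 1.297 -1.074  0.974]
wrist 271.5172249680387 [ 0.309 -0.606  0.374]
0.15 [ 0.22869345 -0.63455033  0.24421431] [ 9.85091866e-01  1.72026517e-01 -3.38003313e-05 -9.44568039e-04] 0.014
```

View pics/top0.png

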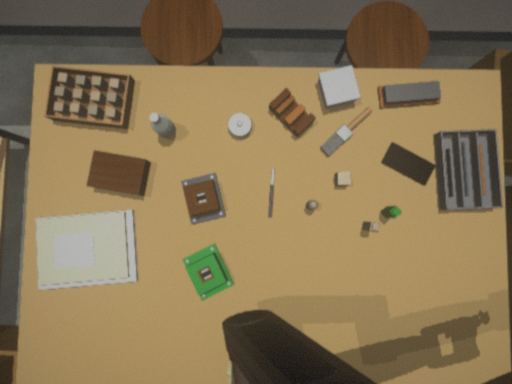

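View pics/side0.png

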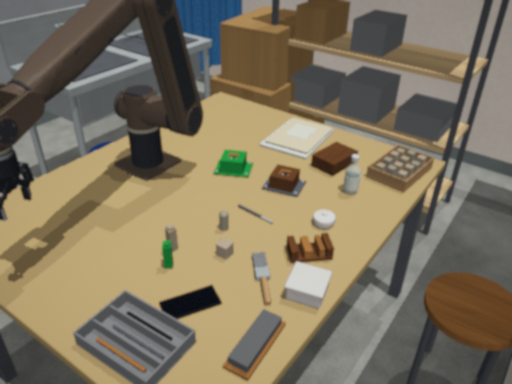

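The top view shows the seal near (371,227) beside the green look-alike (393,212), the jig at (203,199), and a green jig at (207,271). In the side view the seal is at (171,237), partly behind the green one, and the jig is at (285,178).

Run:
```python
from h import *
t,s,w=np.load('cams0.npy',allow_pickle=True)
f=lambda c,x,y,w=50,h=40:cv2.resize(c['image'][y-h//2:y+h//2,x-w//2:x+w//2],(400,300),interpolation=cv2.INTER_NEAREST) 
cv2.imwrite('pics/crop0.png',np.vstack([np.hstack([f(t,375,220,48,36),f(t,203,198,64,48)]),np.hstack([f(s,172,240,64,48),f(s,285,178,64,48)])]))
for n,p,q in(('seal',(371,227),(171,230)),('jig',(203,199),(286,173))):
  print(n,plane(t,p,.05),plane(s,q,.05),tri(t,p,s,q))
```

```text
seal [ 0.44094861 -0.31430518  0.05      ] [ 0.4213992  -0.29216995  0.05      ] (array([ 0.4407792 , -0.30851041,  0.06969078]), np.float64(0.0015187224291847972))
jig [0.51693086 0.18624827 0.05      ] [0.52227464 0.20362514 0.05      ] (array([0.52244247, 0.18962458, 0.05614647]), np.float64(0.014397528885086887))
```

View pics/crop0.png

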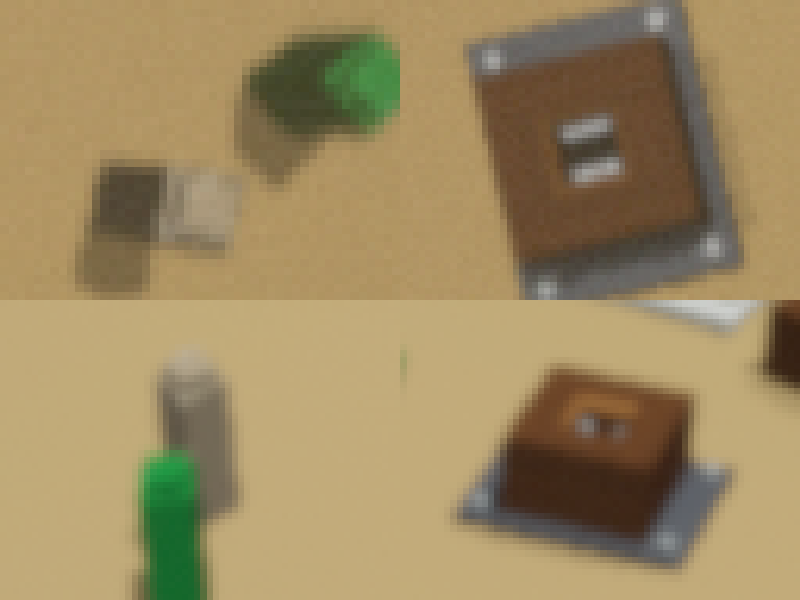

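Crop: the seal's top is at top-view pixel (375,226.8) and side-view (170,226). The jig's well mouth is at top-view (201.4,198) and side-view (285,173).

Run:
```python
from h import *
t,s,w=np.load('cams0.npy',allow_pickle=True)
for n,p,q in(('seal',(375,226.8),(170.1,226)),('jig',(201.4,198),(285,173)),('green',(395.3,212),(167,241.5))):
  X,e=tri(t,p,s,q);print(n,X.round(4),e)
R=Rot.from_quat(get_state()['tcp_rot']).as_matrix();print(R.round(3));
X,_=tri(t,(375,226.8),s,(170.1,226))
tc=np.array(w['tool_from_camera']);print(tc.round(3))
p=get_state()['eef_pos']
print(R.T@(X-p)*1000)
# seal edge directions top view
a=plane(t,(351+175/8.33,202+168/8.33),.082);b=plane(t,(351+240/8.33,202+178/8.33),.082);print(np.degrees(np.arctan2(*(b-a)[[1,0]])))
a=plane(t,(171+70/6.25,174+75/6.25),.06);b=plane(t,(171+255/6.25,174+40/6.25),.06);print(np.degrees(np.arctan2(*(b-a)[[1,0]])))
```

```text
seal [ 0.4426 -0.3132  0.089 ] 0.00027022573402582365
jig [0.5218 0.192  0.0552] 0.005609474607557523
green [ 0.4862 -0.3708  0.0899] 0.0017509864605718738
[[ 0.941  0.339 -0.   ]
 [ 0.339 -0.941  0.002]
 [ 0.    -0.002 -1.   ]]
[[ 0.    -0.945 -0.327  0.085]
 [ 1.     0.    -0.     0.   ]
 [ 0.    -0.327  0.945 -0.129]
 [ 0.     0.     0.     1.   ]]
[ 310.1420096  -229.57756989  155.74755652]
-97.92187382118681
-78.39263763336754
```

```bash
python3 -m jog '[[0,48,-36,5,0,0,0.12],[0,85,-63,10,0,0,0.24],[0,125,-92,15,0,0,0.36],[0,165,-122,20,0,0,0.48],[0,205,-152,25,0,0,0.48],[0,245,-182,30,0,0,0.48],[0,285,-212,35,0,0,0.48],[0,310,-230,35,0,0,0.48],[0,310,-230,35,0,0,0.48],[0,310,-230,35,0,0,0.48],[0,310,-230,35,0,0,0.48]]' 50
python3 - <<'E'
from h import *
c=cam('wrist');cv2.imwrite('pics/w1.png',c['image']);np.save('w1.npy',np.array([c],dtype=object))
print(proj(c,[.4426,-.3132,.09]),proj(c,[.4862,-.3708,.09]))
E
```

```text
time: 1.25
eef_pos: [0.4422, -0.3143, 0.2104]
tcp_rot: [0.998, -0.067, -0.0, 0.0]
contact_force: [-0.3, -0.1, -0.4]
opening: 1.0
finger_force: 0.0
[256.35025137 193.72307585] [312.55609132 140.72481307]
```

View pics/w1.png

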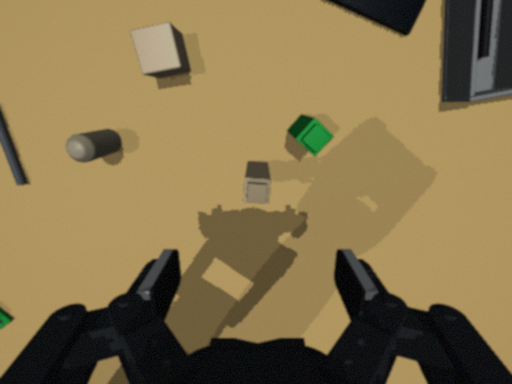

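The wrist view shows the seal's top face at about (257,191), square to the tool. The green look-alike at (312,135) is clear of the fingers. I'll take a second wrist view from another place to get the height.

```bash
python3 -m jog '[[0.2,-30,0,15,0,0,0],[0.2,-30,0,30,0,0,0],[0.2,-30,0,30,0,0,0],[0.2,-30,0,30,0,0,0],[0.2,-30,0,30,0,0,0]]'
cat > seg.py <<'E'
from h import *
def top(c,p,r=40,smax=70,vmin=110):
    hsv=cv2.cvtColor(c['image'],cv2.COLOR_BGR2HSV);m=((hsv[...,1]<smax)&(hsv[...,2]>vmin)).astype(np.uint8)
    k=np.zeros_like(m);x,y=map(int,p);k[max(0,y-r):y+r,max(0,x-r):x+r]=1;m*=k
    n,l,st,ce=cv2.connectedComponentsWithStats(m)
    i=1+np.argmax(st[1:,4]);cs,_=cv2.findContours((l==i).astype(np.uint8),cv2.RETR_EXTERNAL,cv2.CHAIN_APPROX_NONE)
    return ce[i],st[i],cv2.minAreaRect(max(cs,key=len))
E
python3 - <<'E'
from seg import *
c=cam('wrist');np.save('w2.npy',np.array([c],dtype=object))
a=np.load('w1.npy',allow_pickle=True)[0]
for q in (a,c):
  x,y=proj(q,[.4426,-.3132,.09]);hsv=cv2.cvtColor(q['image'],cv2.COLOR_BGR2HSV);print(x,y,hsv[int(y)-30:int(y)+31:5,int(x)].tolist())
f=lambda q:cv2.resize(q['image'][int(proj(q,[.4426,-.3132,.09])[1])-30:][:60,216:296],(400,300),interpolation=cv2.INTER_NEAREST)
cv2.imwrite('pics/c2.png',np.hstack([f(a),f(c)]))
E
```

```text
time: 1.8
eef_pos: [0.4134, -0.3105, 0.1812]
tcp_rot: [0.998, -0.067, 0.001, 0.001]
contact_force: [-1.1, 0.8, 0.6]
opening: 0.802
finger_force: 0.0
256.35025136801505 193.7230758478151 [[20, 74, 72], [21, 72, 71], [24, 69, 70], [21, 69, 107], [20, 68, 97], [20, 69, 144], [20, 69, 140], [21, 70, 139], [20, 107, 160], [20, 117, 133], [21, 117, 109], [21, 116, 110], [20, 117, 111]]
256.16546686509474 172.24141554209322 [[20, 97, 95], [22, 78, 72], [23, 71, 72], [20, 65, 170], [19, 66, 171], [20, 66, 171], [21, 68, 170], [20, 71, 168], [19, 71, 159], [20, 118, 182], [20, 115, 180], [20, 117, 183], [20, 117, 181]]
```

View pics/c2.png

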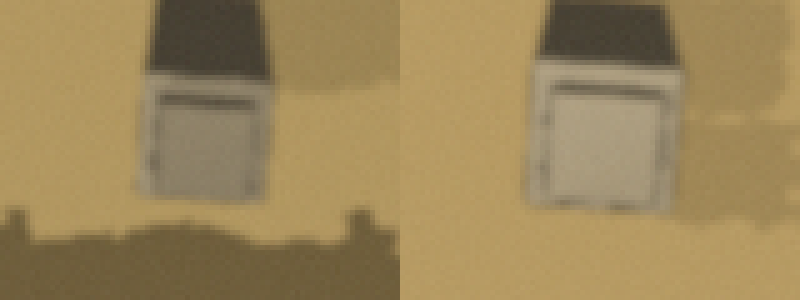

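The crops show the step's top face centred at (257.2,193.8) in view 1 and (256.9,172.2) in view 2. It is turned about +1 to 2° in the image.

Run:
```python
from h import *
a=np.load('w1.npy',allow_pickle=True)[0];c=np.load('w2.npy',allow_pickle=True)[0]
X,e=tri(a,(257.3,193.8),c,(256.9,172.2));print(X,e)
X=plane(c,(256.9,172.2),.09);print(X,plane(a,(257.3,193.8),.09))
q=lambda u,v:plane(c,(216+u/5,142+v/5),.09)
b=np.array([q(153,96),q(258,98),q(254,206),q(150,203)]);print(np.linalg.norm(b-np.roll(b,1,0),axis=1))
for i,j in((0,1),(3,2),(0,3),(1,2)): d=b[j]-b[i];print(np.degrees(np.arctan2(d[1],d[0])))
s=get_state();R=Rot.from_quat(s['tcp_rot']).as_matrix();print(R.T@(X-s['eef_pos'])*1000, np.degrees(np.arctan2(R[1,0],R[0,0])))
```

```text
[ 0.44286894 -0.3140107   0.09134231] 0.00030788358010566306
[ 0.44255274 -0.31381301  0.09      ] [ 0.44239757 -0.31410385  0.09      ]
[0.01837868 0.01732066 0.01856507 0.01762016]
-98.82850249081358
-99.4467649039091
169.9885600431987
170.92167445485876
[29.09980353 -0.58729143 91.37198409] -7.69694415800731
```

```bash
python3 -m jog '[[0.2,29,-0.6,10,0,0,0.026],[0.2,29,-0.6,40,0,0,0.026],[0.2,29,-0.6,75,0,0,0.026],[0.2,29,-0.6,105,0,0,0.026],[0.2,29,-0.6,114,0,0,0.026],[0.2,29,-0.6,114,0,0,0.026],[1,29,-0.6,114,0,0,0.026],[1,29,-0.6,114,0,0,0.026],[1,29,-0.6,114,0,0,0.026],[1,29,-0.6,114,0,0,0.026],[1,29,-0.6,114,0,0,0.026],[1,29,-0.6,114,0,0,0.026]]' 50; python3 -m jog '[[1,0,0,0,0,0,0],[1,0,0,0,0,0,0],[1,0,0,0,0,0,0]]'
```

```text
time: 3.05
eef_pos: [0.4427, -0.314, 0.0685]
tcp_rot: [0.997, -0.08, 0.001, 0.001]
contact_force: [0.6, 0.0, 5.5]
opening: 0.296
finger_force: 49.0
time: 3.35
eef_pos: [0.4427, -0.3139, 0.0684]
tcp_rot: [0.997, -0.08, 0.001, 0.001]
contact_force: [-0.2, 0.5, 6.0]
opening: 0.298
finger_force: 49.0
```

```bash
python3 -m jog '[[1,0,0,-20,0,0,0],[1,0,0,-50,0,0,0],[1,0,0,-90,0,0,0],[1,0,0,-130,0,0,0],[1,0,0,-165,0,0,0],[1,0,0,-182,0,0,0],[1,0,0,-182,0,0,0]]'
python3 -m jog '[[1,-3,-25,0,0,0,-0.03],[1,-8,-65,0,0,0,-0.06],[1,-13,-110,0,0,0,-0.1],[1,-19,-155,0,0,0,-0.14],[1,-24,-200,0,0,0,-0.18],[1,-29,-245,0,0,0,-0.22],[1,-35,-290,0,0,0,-0.26],[1,-40,-335,0,0,0,-0.30],[1,-46,-380,0,0,0,-0.34],[1,-51,-425,0,0,0,-0.36],[1,-57,-465,0,0,0,-0.36],[1,-59,-485,0,0,0,-0.36]]'
python3 -m jog '[[1,0,-6,0,0,0,0],[1,0,-6,0,0,0,0],[1,0,-6,0,0,0,0],[1,0,-6,0,0,0,0]]'
python3 - <<'E'
from h import *
c=cam('wrist');cv2.imwrite('pics/w3.png',c['image']);np.save('w3.npy',np.array([c],dtype=object))
print(proj(c,[.5218,.192,.06]))
E
```

```text
time: 4.05
eef_pos: [0.4426, -0.3138, 0.2518]
tcp_rot: [0.997, -0.08, 0.003, 0.002]
contact_force: [0.0, 0.2, -1.4]
opening: 0.299
finger_force: 48.4
time: 5.25
eef_pos: [0.459, 0.178, 0.2458]
tcp_rot: [0.995, 0.101, -0.002, -0.0]
contact_force: [1.0, -0.6, -1.4]
opening: 0.296
finger_force: 48.6
time: 5.65
eef_pos: [0.4595, 0.1801, 0.2479]
tcp_rot: [0.995, 0.099, -0.0, 0.0]
contact_force: [0.7, 0.6, -1.6]
opening: 0.3
finger_force: 48.6
[257.79198197 121.64262517]
```

View pics/w3.png

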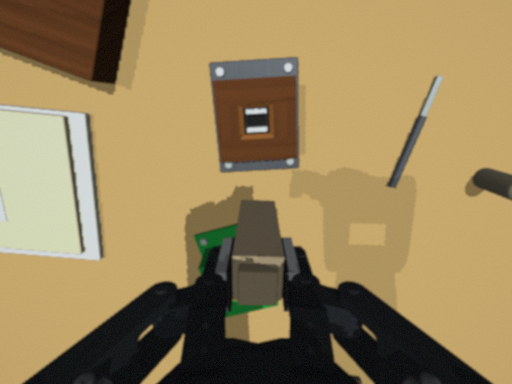

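The wrist view shows the well mouth at about (257,120) on the brown jig. The held stone is upright at (258,250), clear of the green jig below. I'll take one closer look.

```bash
python3 -m jog '[[1,10,0,20,0,0,0],[1,15,0,40,0,0,0],[1,15,0,40,0,0,0],[1,15,0,40,0,0,0],[1,15,0,40,0,0,0]]'
python3 - <<'E'
from h import *
a=np.load('w3.npy',allow_pickle=True)[0]
c=cam('wrist');np.save('w4.npy',np.array([c],dtype=object))
o=[]
for q in (a,c):
  x,y=proj(q,[.5218,.192,.06]).astype(int);print(x,y);o.append(cv2.resize(q['image'][max(0,y-50):][:100,x-40:x+40],(400,500),interpolation=cv2.INTER_CUBIC))
cv2.imwrite('pics/c4.png',np.hstack(o))
E
```

```text
time: 6.2
eef_pos: [0.4748, 0.184, 0.2096]
tcp_rot: [0.995, 0.099, 0.001, -0.0]
contact_force: [-0.2, -0.3, -1.2]
opening: 0.299
finger_force: 48.6
257 121
258 140
```

View pics/c4.png

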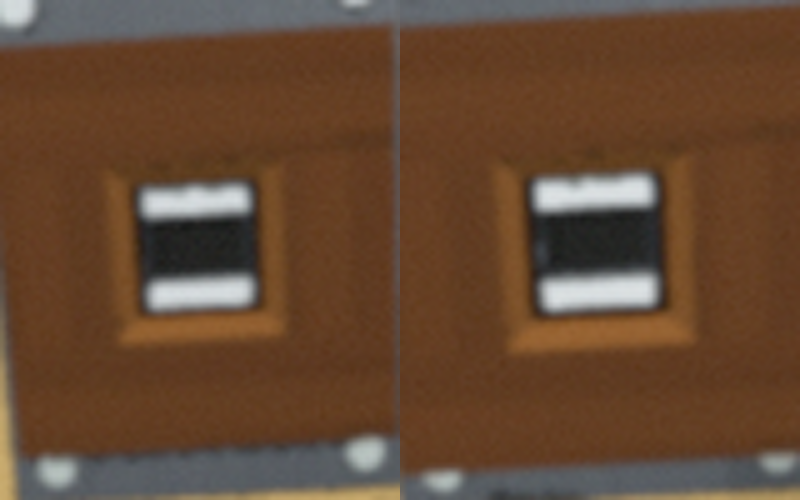

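Crop: the mouth outline is clear in both views. Corners in view 1 are (108,172), (285,165), (285,332), (122,346). In view 2 they are (93,163), (293,155), (297,343), (110,353). The ledges are seen inside.

Run:
```python
from h import *
a=np.load('w3.npy',allow_pickle=True)[0];c=np.load('w4.npy',allow_pickle=True)[0]
A=np.array([(108,172),(285,165),(285,332),(122,346)])/5+[217,71];C=np.array([(93,163),(293,155),(297,343),(110,353)])/5+[218,90]
T=np.array([tri(a,p,c,q)[0] for p,q in zip(A,C)]);print(T.round(4),T.mean(0))
for q,P in((a,A),(c,C)):
  b=np.array([plane(q,p,.06) for p in P]);print(b.mean(0),np.linalg.norm(b-np.roll(b,1,0),axis=1).round(4))
  for i,j in((0,1),(3,2),(3,0),(2,1)): d=b[j]-b[i];print(np.degrees(np.arctan2(d[1],d[0])).round(1),end=' ')
X=b.mean(0)
s=get_state();R=Rot.from_quat(s['tcp_rot']).as_matrix();print('\n',R.T@(X-s['eef_pos'])*1000, np.degrees(np.arctan2(R[1,0],R[0,0])),Rot.from_matrix(R).as_euler('xyz',degrees=True))
```

```text
[[0.5345 0.2171 0.0543]
 [0.5439 0.1776 0.0495]
 [0.5097 0.1709 0.0716]
 [0.4972 0.2068 0.0567]] [0.52132267 0.19310115 0.0580264 ]
[0.5211416  0.19278899 0.06      ] [0.0383 0.0393 0.0365 0.0377]
-76.5 -73.8 14.9 12.5 [0.52123325 0.19299687 0.06      ] [0.0384 0.0398 0.0378 0.039 ]
-76.4 -75.5 15.3 14.0 
 [ 46.87598706   0.4633861  149.90891666] 11.427001187350339 [ 1.79994692e+02 -1.36470914e-01  1.14270012e+01]
```

```bash
python3 -m jog '[[1,25,0.3,0,0,0,-0.05],[1,47,0.5,10,0,0,-0.05],[1,47,0.5,35,0,0,-0.05],[1,47,0.5,60,0,0,-0.05],[1,47,0.5,70,0,0,-0.05],[1,47,0.5,75,0,0,-0.05],[1,47,0.5,75,0,0,-0.05],[1,47,0.5,75,0,0,-0.05]]'
python3 - <<'E'
from h import *
s=get_state();R=Rot.from_quat(s['tcp_rot']).as_matrix();print(R.T@(np.array([.5212,.193,.06])-s['eef_pos'])*1000)
E
```

```text
time: 7.05
eef_pos: [0.5213, 0.1933, 0.1349]
tcp_rot: [0.992, 0.125, 0.001, -0.0]
contact_force: [-0.0, 0.9, -1.5]
opening: 0.299
finger_force: 48.6
[-0.38365319  0.20191271 74.92920475]
```

```bash
python3 -m jog '[[1,-0.2,0,4,0,0,0],[1,-0.2,0,8,0,0,0],[1,-0.2,0,8,0,0,0]]'; python3 -m jog '[[1,0,0,3,0,0,0],[1,0,0,5,0,0,0],[1,0,0,5,0,0,0]]';python3 -m jog '[[1,0,0,3,0,0,0],[1,0,0,5,0,0,0],[1,0,0,5,0,0,0]]'
```

```text
time: 7.35
eef_pos: [0.5198, 0.1929, 0.1249]
tcp_rot: [0.992, 0.125, -0.0, 0.0]
contact_force: [0.4, 0.5, -2.4]
opening: 0.302
finger_force: 48.6
time: 7.65
eef_pos: [0.5205, 0.1931, 0.1202]
tcp_rot: [0.992, 0.125, 0.0, -0.0]
contact_force: [1.1, 0.2, -2.5]
opening: 0.295
finger_force: 48.5
time: 7.95
eef_pos: [0.5204, 0.193, 0.1151]
tcp_rot: [0.992, 0.125, 0.0, -0.0]
contact_force: [1.2, 0.6, -2.4]
opening: 0.299
finger_force: 48.4
```

```bash
for i in 1; do python3 -m jog '[[1,0,0,2,0,0,0],[1,0,0,4,0,0,0],[1,0,0,4,0,0,0]]';done; python3 -m jog '[[1,0,0,2,0,0,0],[1,0,0,3,0,0,0],[1,0,0,3,0,0,0]]'
```

```text
time: 8.25
eef_pos: [0.5206, 0.1931, 0.1119]
tcp_rot: [0.992, 0.125, 0.0, -0.0]
contact_force: [0.3, -0.4, 2.2]
opening: 0.299
finger_force: 49.0
time: 8.55
eef_pos: [0.5206, 0.1931, 0.1086]
tcp_rot: [0.992, 0.125, 0.001, -0.0]
contact_force: [0.5, -0.5, 3.2]
opening: 0.298
finger_force: 49.0
```

```bash
python3 -m jog '[[1,0,0,2,0,0,0],[1,0,0,3,0,0,0],[1,0,0,3,0,0,0]]'; python3 -m jog '[[1,0,0,2,0,0,0],[1,0,0,3,0,0,0],[1,0,0,3,0,0,0]]' | grep -E 'eef|contact'
```

```text
time: 8.85
eef_pos: [0.5205, 0.1931, 0.1054]
tcp_rot: [0.992, 0.125, 0.0, -0.0]
contact_force: [1.2, -0.8, 3.0]
opening: 0.301
finger_force: 49.1
eef_pos: [0.5205, 0.1931, 0.1024]
contact_force: [1.9, 0.4, 3.4]
```

```bash
python3 -m jog '[[1,0,0,2,0,0,0],[1,0,0,3,0,0,0],[1,0,0,3,0,0,0]]'| grep -E 'eef|contact'
```

```text
eef_pos: [0.5206, 0.1931, 0.1001]
contact_force: [-0.2, 1.2, 7.8]
```

```bash
python3 -m jog '[[1,0,0,1,0,0,0],[1,0,0,1,0,0,0]]'| grep -E 'eef|contact';python3 -m jog '[[1,0,0,1,0,0,0],[1,0,0,1,0,0,0]]'| grep -E 'eef|contact'
```

```text
eef_pos: [0.5207, 0.1931, 0.0993]
contact_force: [0.5, 0.6, 8.1]
eef_pos: [0.5207, 0.1931, 0.0985]
contact_force: [-0.5, -0.8, 8.7]
```

```bash
python3 -m jog '[[1,0,0,1,0,0,0],[1,0,0,1,0,0,0]]'| grep -E 'eef|contact'
```

```text
eef_pos: [0.5208, 0.1932, 0.0981]
contact_force: [-1.5, -0.7, 11.7]
```

```bash
python3 -m jog '[[1,0,0,1,0,0,0],[1,0,0,1,0,0,0]]'| grep -E 'eef|contact'; python3 -m jog '[[1,0,0,0,0,0,0],[1,0,0,0,0,0,0],[1,0,0,0,0,0,0],[1,0,0,0,0,0,0],[1,0,0,0,0,0,0],[1,0,0,0,0,0,0],[1,0,0,0,0,0,0],[1,0,0,0,0,0,0],[1,0,0,0,0,0,0],[1,0,0,0,0,0,0]]'
```

```text
eef_pos: [0.521, 0.1933, 0.0981]
contact_force: [-2.8, -0.8, 14.9]
time: 11.25
eef_pos: [0.521, 0.1933, 0.0981]
tcp_rot: [0.992, 0.125, 0.0, -0.0]
contact_force: [-3.2, 0.3, 15.0]
opening: 0.293
finger_force: 50.4
```

```bash
python3 -m jog '[[1,0,0,-3,0,0,0],[1,0,0,-6,0,0,0],[1,0,0,-9,0,0,0],[1,0,0,-12,0,0,0],[1,0,0,-15,0,0,0],[1,0,0,-17,0,0,0],[1,0,0,-17,0,0,0],[1,0,0,-17,0,0,0]]'
```

```text
time: 12.05
eef_pos: [0.5204, 0.193, 0.1127]
tcp_rot: [0.992, 0.125, 0.0, 0.0]
contact_force: [2.0, 1.0, 2.6]
opening: 0.3
finger_force: 49.0
```

```bash
python3 -m jog '[[1,0,0,-1,0,0,0],[1,0,0,-1,0,0,0],[0.65,0,0,-1,0,0,0],[0.6,0,0,-1,0,0,0],[0.5,0,0,-1,0,0,0],[0.3,0,0,-1,0,0,0],[0.3,0,0,-1,0,0,0],[0.3,0,0,-1,0,0,0]]'
python3 -m jog '[[0.3,0,0,-20,0,0,0],[0.3,0,0,-55,0,0,0],[0.3,0,0,-90,0,0,0],[0.3,-20,0,-110,0,0,0],[0.3,-40,0,-110,0,0,0],[0.3,-40,0,-110,0,0,0],[0.3,-40,0,-110,0,0,0]]'
python3 - <<'E'
from h import *
c=cam('wrist');s=cam('side')
x,y=proj(c,[.5212,.193,.136]).astype(int);u,v=proj(s,[.5212,.193,.136]).astype(int);print(x,y,u,v)
f=lambda q,x,y,w,h:cv2.resize(q['image'][max(0,y-h//2):][:h,x-w//2:x+w//2],(400,400),interpolation=cv2.INTER_CUBIC)
cv2.imwrite('pics/end.png',np.hstack([f(c,x,y,160,160),f(s,u,v+8,64,64)]))
E
```

```text
time: 12.85
eef_pos: [0.52, 0.193, 0.1132]
tcp_rot: [0.992, 0.125, -0.0, 0.0]
contact_force: [0.0, 0.9, -0.2]
opening: 0.697
finger_force: 0.0
time: 13.55
eef_pos: [0.4814, 0.1831, 0.2232]
tcp_rot: [0.992, 0.125, 0.0, -0.0]
contact_force: [0.2, 0.1, -0.4]
opening: 0.697
finger_force: 0.0
257 159 285 153
```

View pics/end.png

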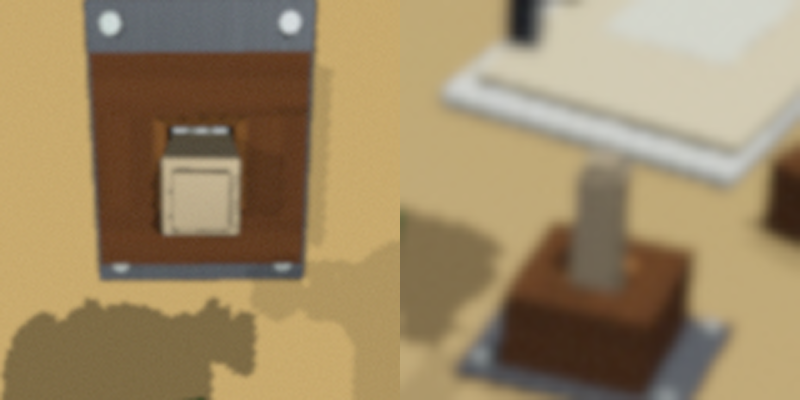

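The stone stands upright and free in the well. Its top face is at crop (201,201), right at the predicted spot (200,200) for a top height of 136 mm.

```bash
python3 -c "
from plant import workorder;print(workorder.sign_off())"
```

```text
the job is handed in; nothing more can be done
None
```

I pressed the seal stone home on the second stop (about 15 N at the wrist, held for over 1 s) and let it rise; it now stands free and upright in the well, and the job is handed in, though sign-off returned no verdict.

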